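Flip the signal plate to green

TASK

The cookies on the tray are ready to pack. Take the signal plate that shows red out of its stand, turn it over, and set it upright in the middle of the empty stand nearest the tray, fully down and square in the slot, so that its green face now looks towards the robot. Leave the yellow plate as it is.

Things in the scene. Friction and masses are not known exactly. Their poses are not given: they have to be found in the camera images.
- plate: the upright plate to flip, red face to the robot at the start; 8 (its x) x 80 (y) x 110 mm (z, up). -x face red with a white bar, +x face green with a white ring. Origin: middle of the bottom edge. 90 g. In a slotted stand its bottom edge rests 6 mm above the table, the top edge is at 116 mm; above 42 mm it is clear of the stand, to be grasped across its 8 mm thickness
- yellow_plate: the plate to leave alone, yellow face to the robot, in a stand of its own near the red one, as high as that; 8 (its x) x 80 (y) x 110 mm (z, up). -x face yellow with a white bar, +x face blue with a white ring. Origin: middle of the bottom edge. 
- stand: the stand that is empty at the start, to the robot's right of both plates, fixed: dark base 90 x 100 x 6 mm, two aluminium rails 90 mm long along its y with an open-ended slot between, 12 mm wide, its floor 6 mm above the table; the rails flare from 27 mm up to a mouth about 27 mm wide at 42 mm height. Origin: on the table under the slot's middle; -x points to the robot's side within 25 degrees, z up
- stand_front (a point): middle of the front edge of that stand's base, the edge on the robot's side (beside a white strip), 45 mm from the slot's middle, 6 mm above the table
Not all that is in view belongs to the job. Leave any purple or turquoise look-alike of the plate alone.

How it is judged (in metres and radians):
At the end, for the whole second after the job is handed in: The plate that showed red stands in the empty stand with its green face towards the stand's front (the robot's side): bottom edge down in the slot (no more than 14 mm above the table), within 20 mm of the slot's middle, square to the slot and upright within 15 degrees, at rest (x of stand_front in the frame of plate above 0.03 m and angle between the x axis of plate and the x axis of stand, either way round below 0.26 rad and angle between plate's own z axis and vertical below 0.26 rad and horizontal distance between plate and stand below 0.02 m and height (world z) of plate below 0.014 m and linear speed of plate below 0.02 m/s); the robot touches nothing.
It fails at once if the yellow plate is moved more than 15 mm or tipped over (distance of yellow_plate from where it was at the start of the episode above 0.015 m or angle between yellow_plate's own z axis and vertical above 0.35 rad).
It also fails if it takes over 38 s, if anything falls off the work surface, if the arm or the gripper's body presses on something with over 40 N, if the wrist force passes 120 N, or if a joint passes its speed limit or range.

ROBOT

A 6-joint arm with a two-finger parallel gripper is mounted at the origin on a cart in front of the work surface, level with it; the furniture and walls round the work are solid. World frame = base frame: x ahead of the robot, y to its left, z up, the work surface at z = 0. Lengths are in mm, angles in rad, forces in N, time in s.
With the tool pointing down it reaches from about 350 to 775 mm from the base axis. Payload 7.3 kg.
Tool frame: the origin (TCP) lies at the very end of the fingers, on their centre line; the grasp point (between the pads) lies 19 mm behind it; z points along the fingers, y is the line along which they close (so a half turn about z gives the same grasp; the last joint's range is limited). The gripper opens to 92 mm and grips with 3 to 60 N. Pads are 19 mm wide; open, the fingers measure 130 mm over their backs; the gripper's body (75 mm by 190 mm) begins 47 mm behind the grasp point.
Start: joints at [0.985, 0.342, 1.524, -0, 1.275, -0.146], TCP at [223.512, 475.066, 226.741] pointing down, gripper open.
Joint ranges: [-2.53, 2.53], [-0.77, 2.02], [0.04, 2.7], [-1, 4.14], [0.28, 2.66], [-3.11, 3.11]. Speed limits (rad/s): [2.57, 2.57, 3.14, 3.14, 3.14, 3.14].

INTERFACE

Orientations are given as [roll, pitch, yaw] about the fixed x, y, z axes, in that order (R = Rz(yaw) Ry(pitch) Rx(roll)).
In Python, from plant import bot gives the robot as it stands.
- The arm moves only by the tool jog_arm, never from a script. Its argument "targets" is a list of rows, each an object with "xyz": the shift along the tool's x, y, z as a fraction of full scale, a list of three; "spin": the turn about the tool's z as a fraction of full scale. In form: [{"xyz": [x, y, z], "spin": spin}, ...]. A call has exactly 10 rows; each row shifts and turns the commanded pose from where the row before left it, along the tool's axes as they then stand; what a row does not reach is not made up. Full scale, the value 1, is 80 mm for a shift and 0.1 rad for a turn. A row lasts 1/8 s, in which the tool goes at most 62.5 mm and 10.7 degrees, less where a joint would pass 70% of its speed; a pose out of reach is approached as far as the arm can. A call with a number of a shift or a turn outside -1 to 1 is refused whole. A call with a gripper value outside its range is refused whole. "gripper" is the opening in per cent of the stroke, from 0 (shut) to 100 (fully open), set as the call begins (left out, the last holds). The fingers move at their own pace and stop on an object; the grip force is fixed at half the most. Time passes only in rows, so rows that do not move let the fingers close, or fill a call up. It gives the time, the measured TCP pose, the force, the opening and the grip force at its end, in the units of the state.
- bot.get_obs(): the state, without advancing time (a new reading comes with each control period).
- bot.capture(name): name is "scene" or "top"; returns the picture (480x640x3 uint8, blue, green, red); there is no depth.
- bot.get_calibration(name): a dict with "vfov" (degrees; the focal length in pixels is half the picture's height over the tangent of half this angle, whatever the lens; pixels are square), "cx", "cy" (the principal point, pixels), "k1" (the pictures are not rectified: a ray, as slopes to the right and down, at radius r is drawn at 1 + k1 r^2 times it, then the intrinsics apply), "eye" and "rotation" of the camera in the world. Camera axes: x right, y down, z forward; pixel columns grow to the right and rows downward; lengths in mm; the calibration is good to about 2 mm. A picture is of the moment at which its call begins. get_calibration takes no time and is no camera call.
- bot.close_job(): hands the job in; it is judged then, once.
The state is a dict: "time": time; "joint_positions": joint angles; "dq": joint speeds; "tau": joint torques, N m; "tool_pos": TCP position; "tcp_rot": TCP orientation; "contact_force": force on the tool from outside, world axes, zero at the start; "moment": the same for the moment, N m; "grip_width": finger opening in mm; "finger_force": force on a finger pad.
Only numpy, scipy, OpenCV 4.12 (cv2) and the standard library are available. Lean on these libraries where they do the work, as an engineer would, in place of code of your own. Each camera call takes 0.05 s, during which the arm holds its last target. There are 200 camera calls.

## Working session

There is one attempt and no reset: what is moved stays moved. The work goes in short steps, Python scripts to look and compute and a tool call to move; the robot and the scene stay as the last step left them, time stands still between calls to the robot, and variables do not carry over. Pictures are saved under pics/ and viewed, at most 10 in all, crops included, and the job is handed in when it is done.

Besides the shell and the picture viewer there is one more tool, called after ">>>" in YAML: its name, and indented under it one key for each argument. jog_arm: Moves the arm, as the interface text tells. Shift numbers are shares of 80 mm and turn numbers shares of 0.1 rad, none past 1 either way. Its arguments: {"type":"object","properties":{"targets":{"type":"array","items":{"type":"object","properties":{"xyz":{"type":"array","items":{"type":"number"}},"spin":{"type":"number"}}}},"gripper":{"type":"number"}},"required":["targets"]}

```bash
mkdir -p pics; ls; python3 - <<'E'
from plant import bot
import cv2
for n in ("scene","top"):
    im=bot.capture(n); cv2.imwrite(f"pics/{n}0.png",im); print(n,bot.get_calibration(n))
print(bot.get_obs())
E
```

```text
pics
scene {'vfov': 42.60118672053056, 'cx': 327.0413353239962, 'cy': 240.22358821056983, 'k1': -0.12342578571462536, 'eye': array([  27.76223201, -604.56421554,  621.00101981]), 'rotation': array([-2.14739191,  0.01503955, -0.77095201])}
top {'vfov': 51.399422831740374, 'cx': 320.3443209579249, 'cy': 239.4134212652078, 'k1': 0.03349033961757373, 'eye': array([475.15848808,  38.72895378, 966.84961068]), 'rotation': array([-3.00657786,  0.0072909 , -1.58114646])}
{'time': 0.1, 'joint_positions': array([ 9.84993568e-01,  3.42613913e-01,  1.52491285e+00, -1.27719705e-05,
        1.27541406e+00, -1.46040963e-01]), 'dq': array([ 0.00033885, -0.00388952, -0.00219148,  0.00071695,  0.00095561,
       -0.00023974]), 'tau': array([ 1.68677190e-03, -4.32008529e+01, -2.44692868e+01,  7.18220067e-02,
        5.27566276e-02, -5.88615740e-05]), 'tool_pos': array([223.30424132, 474.7395154 , 226.13779398]), 'tcp_rot': array([-3.14025706e+00, -1.84105393e-04,  2.70183446e+00]), 'contact_force': array([-0.69703867, -0.7451986 ,  0.14479923]), 'moment': array([-0.03029859, -0.04604775,  0.03195848]), 'finger_force': 0.0, 'grip_width': 91.35184259837965}
```

View pics/scene0.png

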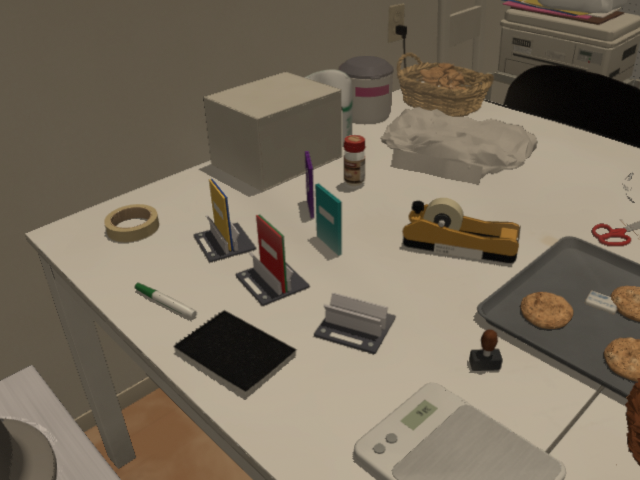

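View pics/top0.png

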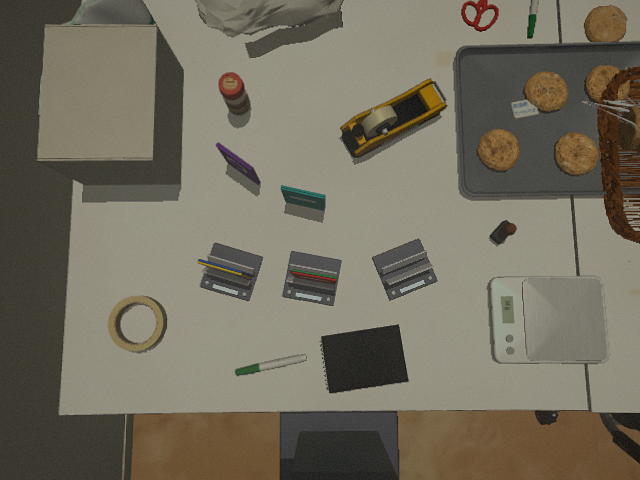

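The top view shows the candidates: red/green plate in its stand (313,277), yellow/blue (225,268), turquoise (303,197) and purple (238,163). The empty stand is at (405,269), nearest the tray. The scene view shows red at (271,255), yellow (220,217), turquoise (328,220), purple (310,185) and the empty stand (357,320). I choose the red plate; next I crop it and measure.

```bash
cat > h.py <<'E'
import numpy as np, cv2
from scipy.spatial.transform import Rotation as R
from plant import bot
def cal(n):
    c=bot.get_calibration(n); f=240/np.tan(np.radians(c['vfov']/2))
    K=np.array([[f,0,c['cx']],[0,f,c['cy']],[0,0,1]]); D=np.array([c['k1'],0,0,0.])
    return K,D,np.array(c['eye']),R.from_euler('xyz',c['rotation']).as_matrix()
def cast(n,px,z):
    K,D,e,M=cal(n); p=cv2.undistortPoints(np.float64(px).reshape(-1,1,2),K,D)[:,0]
    d=np.c_[p,np.ones(len(p))]@M.T
    return e+d*((z-e[2])/d[:,2])[:,None]
def proj(n,X):
    K,D,e,M=cal(n); return cv2.projectPoints((np.float64(X).reshape(-1,3)-e)@M,np.zeros(3),np.zeros(3),K,D)[0][:,0]
E
python3 - <<'E'
from h import *
t=cv2.imread("pics/top0.png"); s=cv2.imread("pics/scene0.png")
print(cast("top",[[313,277],[405,269]],0), proj("top",[[223,475,0]]))
a=cv2.resize(t[225:310,190:450],None,fx=3,fy=3,interpolation=cv2.INTER_CUBIC)
b=cv2.resize(s[205:355,230:400],None,fx=2,fy=2,interpolation=cv2.INTER_CUBIC)
c=np.zeros((560,780,3),np.uint8); c[:255]=a; c[258:558,:340]=b; cv2.imwrite("pics/crop0.png",c)
hsv=cv2.cvtColor(t,cv2.COLOR_BGR2HSV); roi=np.zeros(t.shape[:2],np.uint8); roi[250:300,275:345]=1
H,S,V=cv2.split(hsv)
for nm,m in (("red",((H<8)|(H>172))&(S>110)),("green",(H>40)&(H<85)&(S>70))):
    m=(m&(roi>0)).astype(np.uint8); p=cv2.findNonZero(m)
    r=cv2.minAreaRect(p); print(nm,len(p),r,np.round(cast("top",cv2.boxPoints(r),116)))
roi[:]=0; roi[230:310,365:445]=1
for nm,m in (("dark",V<95),("bright strip",(V>190)&(S<40))):
    m=(m&(roi>0)).astype(np.uint8)
    for c in cv2.findContours(m,cv2.RETR_EXTERNAL,cv2.CHAIN_APPROX_NONE)[0]:
        if len(c)>15: r=cv2.minAreaRect(c); print(nm,r,np.round(cast("top",cv2.boxPoints(r),6)))
E
```

```text
[[ 533.27103829   59.40159473    0.        ]
 [ 546.88866647 -118.91435348    0.        ]] [[ 87.80996345 449.223101  ]]
red 137 ((313.2806396484375, 277.2287292480469), (45.70556640625, 5.062770366668701), 10.124671936035156) [[529.  96. 116.]
 [537.  94. 116.]
 [523.  17. 116.]
 [514.  19. 116.]]
green 94 ((314.0061950683594, 273.4654235839844), (44.89692687988281, 2.0391712188720703), 10.12467098236084) [[538.  93. 116.]
 [541.  93. 116.]
 [527.  17. 116.]
 [523.  18. 116.]]
dark ((404.3755187988281, 268.8474426269531), (47.42350769042969, 52.750694274902344), 67.89054870605469) [[ 571.  -53.    6.]
 [ 608. -149.    6.]
 [ 523. -180.    6.]
 [ 486.  -85.    6.]]
```

View pics/crop0.png

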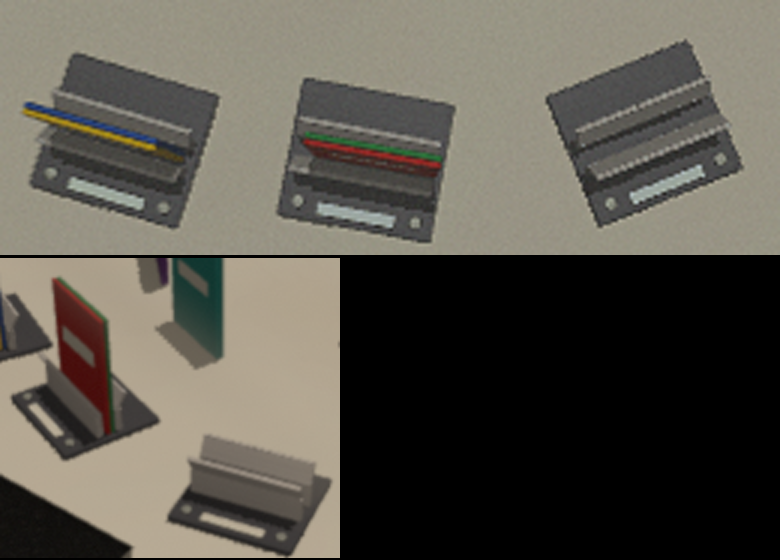

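The crop confirms the pick: red face with a white bar, and green on the far side. It sits in the middle stand, about (313,275) in the top view. Top-edge centre is about (530.5, 55.5), with plate yaw about -10.3°. The empty stand is about (547, -117), yaw about +21°, and its base measures 91x103 mm against 90x100 given. Moving above the plate now.

>>> jog_arm:
  targets:
    - {"xyz":[-0.57,-0.31,0],"spin":0}
    - {"xyz":[-0.57,-0.31,0],"spin":0}
    - {"xyz":[-0.57,-0.31,0],"spin":0}
    - {"xyz":[-0.57,-0.31,0],"spin":0}
    - {"xyz":[-0.57,-0.31,0],"spin":0}
    - {"xyz":[-0.57,-0.31,0],"spin":0}
    - {"xyz":[-0.57,-0.31,0],"spin":0}
    - {"xyz":[-0.57,-0.31,0],"spin":0}
    - {"xyz":[-0.57,-0.31,0],"spin":0}
    - {"xyz":[-0.57,-0.31,0],"spin":0}
  gripper: 100

```text
time: 1.35
tool_pos: [531.2, 55.0, 226.4]
tcp_rot: [-3.142, -0.001, 2.702]
contact_force: [0.2, 0.8, -0.2]
grip_width: 91.5
finger_force: 0.0
```

>>> jog_arm:
  targets:
    - {"xyz":[0,0,0],"spin":1}
    - {"xyz":[0,0,0],"spin":1}
    - {"xyz":[0,0,0],"spin":1}
    - {"xyz":[0,0,0],"spin":1}
    - {"xyz":[0,0,0],"spin":1}
    - {"xyz":[0,0,0],"spin":1}
    - {"xyz":[0,0,0],"spin":1}
    - {"xyz":[0,0,0],"spin":1}
    - {"xyz":[0,0,0],"spin":1}
    - {"xyz":[0,0,0],"spin":1}

```text
time: 2.6
tool_pos: [530.3, 56.5, 226.3]
tcp_rot: [-3.141, -0.0, 1.699]
contact_force: [0.2, 0.2, 0.1]
grip_width: 91.4
finger_force: 0.0
```

```bash
python3 - <<'E'
from h import *
o=bot.get_obs(); print(o['time'],o['tool_pos'],o['tcp_rot'],o['joint_positions'])
print(cast("scene",[[257.5,216],[283.5,237]],116), proj("scene",[[547-42,-117-16,6],[530,55,116]]))
t=bot.capture("top"); cv2.imwrite("pics/top1.png",t)
# red stand base, as cross-check
V=t.max(2); m=np.zeros(V.shape,np.uint8); m[235:315,275:350]=V[235:315,275:350]<95
c=max(cv2.findContours(m,cv2.RETR_EXTERNAL,cv2.CHAIN_APPROX_NONE)[0],key=cv2.contourArea)
p=cast("top",cv2.boxPoints(cv2.minAreaRect(c)),6); print(p.round(),p.mean(0))
E
```

```text
2.6 [530.27898712  56.52398802 226.28220538] [-3.14067461e+00 -2.15136507e-04  1.69850468e+00] [-3.76030609e-02  3.58092368e-01  1.50133874e+00  6.37515279e-05
  1.28310247e+00 -1.65329632e-01]
[[534.82309026  88.99122201 116.        ]
 [523.31303955  11.47918152 116.        ]] [[342.72731468 342.50464957]
 [268.64328134 224.86077889]]
[[463. 132.   6.]
 [565. 133.   6.]
 [563. -11.   6.]
 [462.  -9.   6.]] [513.21575714  61.3838663    6.        ]
```

>>> jog_arm:
  targets:
    - {"xyz":[0,0,0],"spin":1}
    - {"xyz":[0,0,0],"spin":1}
    - {"xyz":[0,0,0],"spin":1}
    - {"xyz":[0,0,0],"spin":0.08}
    - {"xyz":[0,0,0.4],"spin":0}
    - {"xyz":[0,0,0.4],"spin":0}
    - {"xyz":[0,0,0.4],"spin":0}
    - {"xyz":[0,0,0.4],"spin":0}
    - {"xyz":[0,0,0.35],"spin":0}
    - {"xyz":[0,0,0],"spin":0}

```text
time: 3.9
tool_pos: [529.0, 56.6, 68.9]
tcp_rot: [-3.137, 0.001, 1.396]
contact_force: [0.7, -0.7, 0.8]
grip_width: 91.8
finger_force: 0.0
```

```bash
python3 - <<'E'
from h import *
o=bot.get_obs(); print(o['tool_pos'],o['tcp_rot'],o['contact_force'])
s=bot.capture("scene"); cv2.imwrite("pics/scene1.png",s[100:400,150:550])
E
```

```text
[528.96367211  56.55643401  68.88576065] [-3.13676706e+00  6.20669007e-04  1.39599240e+00] [ 0.7191861  -0.72194008  0.79599476]
```

View pics/scene1.png

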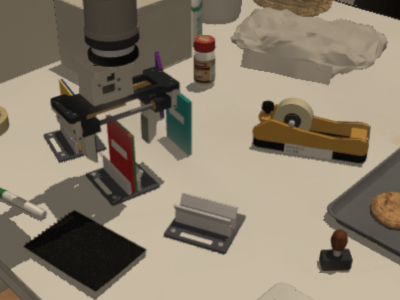

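The fingers straddle the red plate at crop (120,155), clear of the turquoise one at (178,125). Closing, then lifting.

>>> jog_arm:
  targets:
    - {"xyz":[0,0,0],"spin":0}
    - {"xyz":[0,0,0],"spin":0}
    - {"xyz":[0,0,0],"spin":0}
    - {"xyz":[0,0,0],"spin":0}
    - {"xyz":[0,0,0],"spin":0}
    - {"xyz":[0,0,0],"spin":0}
    - {"xyz":[0,0,0],"spin":0}
    - {"xyz":[0,0,0],"spin":0}
    - {"xyz":[0,0,0],"spin":0}
    - {"xyz":[0,0,0],"spin":0}
  gripper: 0

```text
time: 5.2
tool_pos: [530.5, 56.5, 70.7]
tcp_rot: [-3.142, -0.0, 1.394]
contact_force: [-0.1, 0.5, -0.5]
grip_width: 7.9
finger_force: 30.0
```

>>> jog_arm:
  targets:
    - {"xyz":[0,0,-0.2],"spin":0}
    - {"xyz":[0,0,-0.3],"spin":0}
    - {"xyz":[0,0,-0.35],"spin":0}
    - {"xyz":[0,0,-0.35],"spin":0}
    - {"xyz":[0,0,-0.3],"spin":0}
    - {"xyz":[-0.4,0.12,0],"spin":0}
    - {"xyz":[-0.45,0.12,0],"spin":0}
    - {"xyz":[-0.45,0.12,0],"spin":0}
    - {"xyz":[-0.4,0.12,0],"spin":0}
    - {"xyz":[-0.4,0.12,0],"spin":0}

```text
time: 6.45
tool_pos: [548.2, -118.4, 191.9]
tcp_rot: [3.141, 0.0, 1.394]
contact_force: [-0.3, -0.6, -1.0]
grip_width: 8.0
finger_force: 30.0
```

>>> jog_arm:
  targets:
    - {"xyz":[0,0,0],"spin":1}
    - {"xyz":[0,0,0],"spin":1}
    - {"xyz":[0,0,0],"spin":1}
    - {"xyz":[0,0,0],"spin":1}
    - {"xyz":[0,0,0],"spin":1}
    - {"xyz":[0,0,0],"spin":1}
    - {"xyz":[0,0,0],"spin":1}
    - {"xyz":[0,0,0],"spin":1}
    - {"xyz":[0,0,0],"spin":1}
    - {"xyz":[0,0,0],"spin":1}

```text
time: 7.7
tool_pos: [548.2, -117.3, 191.8]
tcp_rot: [3.141, -0.001, 0.39]
contact_force: [-0.8, 0.5, -0.6]
grip_width: 7.8
finger_force: 30.0
```

>>> jog_arm:
  targets:
    - {"xyz":[0,0,0],"spin":1}
    - {"xyz":[0,0,0],"spin":1}
    - {"xyz":[0,0,0],"spin":1}
    - {"xyz":[0,0,0],"spin":1}
    - {"xyz":[0,0,0],"spin":1}
    - {"xyz":[0,0,0],"spin":1}
    - {"xyz":[0,0,0],"spin":1}
    - {"xyz":[0,0,0],"spin":1}
    - {"xyz":[0,0,0],"spin":1}
    - {"xyz":[0,0,0],"spin":1}

```text
time: 8.95
tool_pos: [548.2, -117.3, 191.8]
tcp_rot: [-3.141, -0.001, -0.61]
contact_force: [0.0, -1.2, -0.8]
grip_width: 7.9
finger_force: 30.0
```

```bash
python3 - <<'E'
from h import *
o=bot.get_obs(); print(o['time'],o['tool_pos'],o['tcp_rot'],o['joint_positions'],o['grip_width'])
# slot centreline from the first top view: dark band between the rails, and base edges
t=cv2.imread("pics/top0.png"); cv2.imwrite("pics/stand.png",cv2.resize(t[232:307,365:445],None,fx=7,fy=7,interpolation=cv2.INTER_CUBIC))
a=np.radians(21.1);x=np.array([np.cos(a),np.sin(a),0]);y=np.array([-x[1],x[0],0]);c=np.array([547,-117,0])
for z,u in ((42,13.5),(42,-13.5)):
    print(z,u,(proj("top",[c+[0,0,z]+u*x+v*y for v in(-45,45)])-[365,232])*7)
E
```

```text
8.95 [ 548.16995412 -117.26318519  191.79327222] [-3.14128199e+00 -6.84323840e-04 -6.09509632e-01] [-3.47526534e-01  4.35437484e-01  1.47992141e+00  1.30534459e-04
  1.22549232e+00  1.83273518e+00] 7.865006252660437
42 13.5 [[434.72703794 136.98124951]
 [121.37466384 262.05684318]]
42 -13.5 [[475.40517142 231.22647956]
 [160.93813992 357.10860208]]
```

View pics/stand.png

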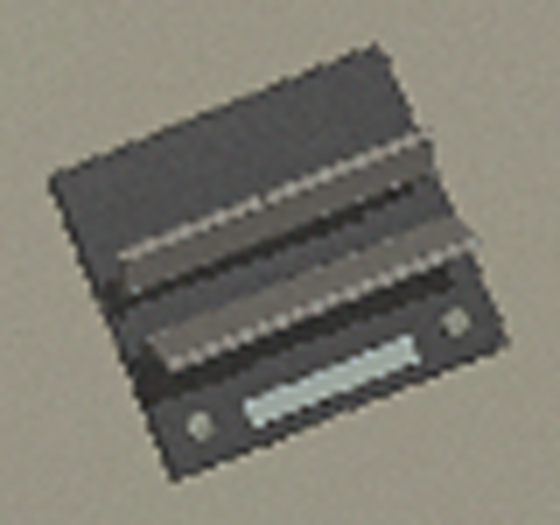

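The crop shows the rail tops at (120,257)-(430,135) and (175,368)-(475,242). That is within 1-2 mm of my prediction, with the strip on the robot's side. Finishing the spin and lowering to just above the mouth.

>>> jog_arm:
  targets:
    - {"xyz":[0,0,0],"spin":1}
    - {"xyz":[0,0,0],"spin":1}
    - {"xyz":[0,0,0],"spin":1}
    - {"xyz":[0,0,0],"spin":1}
    - {"xyz":[0,0,0],"spin":1}
    - {"xyz":[0,0,0],"spin":0.9}
    - {"xyz":[0,0.02,0.3],"spin":0}
    - {"xyz":[0,0,0.3],"spin":0}
    - {"xyz":[0,0,0.3],"spin":0}
    - {"xyz":[0,0,0],"spin":0}

```text
time: 10.2
tool_pos: [545.7, -117.5, 118.0]
tcp_rot: [3.139, 0.002, -1.196]
contact_force: [-0.1, 0.6, -0.1]
grip_width: 7.7
finger_force: 30.0
```

```bash
python3 - <<'E'
from h import *
o=bot.get_obs(); print(o['time'],o['tool_pos'],o['tcp_rot'],o['contact_force'])
s=bot.capture("scene"); t=bot.capture("top")
c=np.hstack([cv2.resize(s[220:370,290:440],(400,400)),cv2.resize(t[220:320,350:450],(400,400))])
cv2.imwrite("pics/pre.png",c)
E
```

```text
10.2 [ 545.68867251 -117.51930552  118.04318259] [ 3.13924031e+00  2.23324038e-03 -1.19626696e+00] [-0.05476638  0.6404132  -0.14202783]
```

View pics/pre.png

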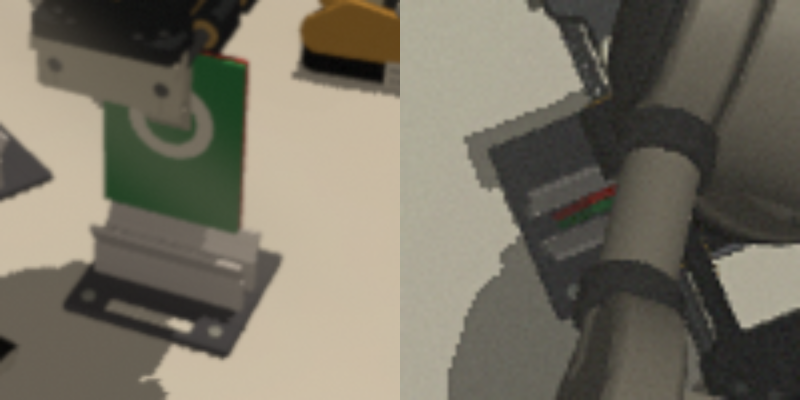

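The green face looks forward and the plate is centred over the slot: the plate spans 105-242 and the rails 95-255 in the left crop. Lowering.

>>> jog_arm:
  targets:
    - {"xyz":[0,0,0.1],"spin":0}
    - {"xyz":[0,0,0.1],"spin":0}
    - {"xyz":[0,0,0.08],"spin":0}
    - {"xyz":[0,0,0.06],"spin":0}
    - {"xyz":[0,0,0.06],"spin":0}
    - {"xyz":[0,0,0.04],"spin":0}
    - {"xyz":[0,0,0.04],"spin":0}
    - {"xyz":[0,0,0.03],"spin":0}
    - {"xyz":[0,0,0.03],"spin":0}
    - {"xyz":[0,0,0],"spin":0}

```text
time: 11.55
tool_pos: [546.6, -117.8, 75.4]
tcp_rot: [3.141, 0.0, -1.196]
contact_force: [-0.4, 0.8, -0.2]
grip_width: 8.1
finger_force: 30.0
```

>>> jog_arm:
  targets:
    - {"xyz":[0,0,0.02],"spin":0}
    - {"xyz":[0,0,0.02],"spin":0}
    - {"xyz":[0,0,0.015],"spin":0}
    - {"xyz":[0,0,0],"spin":0}
    - {"xyz":[0,0,0],"spin":0}
    - {"xyz":[0,0,0],"spin":0}
    - {"xyz":[0,0,0],"spin":0}
    - {"xyz":[0,0,0],"spin":0}
    - {"xyz":[0,0,0],"spin":0}
    - {"xyz":[0,0,0],"spin":0}

```text
time: 12.8
tool_pos: [546.7, -117.9, 71.1]
tcp_rot: [-3.142, 0.0, -1.196]
contact_force: [0.3, -0.2, -0.5]
grip_width: 7.8
finger_force: 30.0
```

>>> jog_arm:
  targets:
    - {"xyz":[0,0,0],"spin":0}
    - {"xyz":[0,0,0],"spin":0}
    - {"xyz":[0,0,0],"spin":0}
    - {"xyz":[0,0,0],"spin":0}
    - {"xyz":[0,0,0],"spin":0}
    - {"xyz":[0,0,0],"spin":0}
    - {"xyz":[0,0,0],"spin":0}
    - {"xyz":[0,0,0],"spin":0}
    - {"xyz":[0,0,0],"spin":0}
    - {"xyz":[0,0,0],"spin":0}
  gripper: 70

```text
time: 14.05
tool_pos: [546.7, -117.9, 71.1]
tcp_rot: [-3.141, 0.0, -1.196]
contact_force: [-0.4, -0.0, 0.6]
grip_width: 63.9
finger_force: 0.0
```

>>> jog_arm:
  targets:
    - {"xyz":[0,0,-0.1],"spin":0}
    - {"xyz":[0,0,-0.3],"spin":0}
    - {"xyz":[0,0,-0.4],"spin":0}
    - {"xyz":[0,0,-0.5],"spin":0}
    - {"xyz":[0,0,-0.5],"spin":0}
    - {"xyz":[0,0,-0.4],"spin":0}
    - {"xyz":[0,0,0],"spin":0}
    - {"xyz":[0,0,0],"spin":0}
    - {"xyz":[0,0,0],"spin":0}
    - {"xyz":[0,0,0],"spin":0}

```text
time: 15.3
tool_pos: [546.4, -117.8, 246.2]
tcp_rot: [3.14, 0.001, -1.196]
contact_force: [0.1, -0.4, -0.4]
grip_width: 64.5
finger_force: 0.0
```

```bash
python3 - <<'E'
from h import *
s=bot.capture("scene"); cv2.imwrite("pics/post.png",cv2.resize(s[150:375,160:460],(800,600)))
# expected plate corners at the goal, bottom z=6 / top z=116, front (green) face
a=np.radians(21.3);y=np.array([-np.sin(a),np.cos(a),0]);c=np.array([546,-117,0])
print((proj("scene",[c+v*y+[0,0,116] for v in(40,-40)])-[160,150])*800/300)
E
```

```text
[[451.31391715 290.26903015]
 [590.75583265 324.74739934]]
```

View pics/post.png

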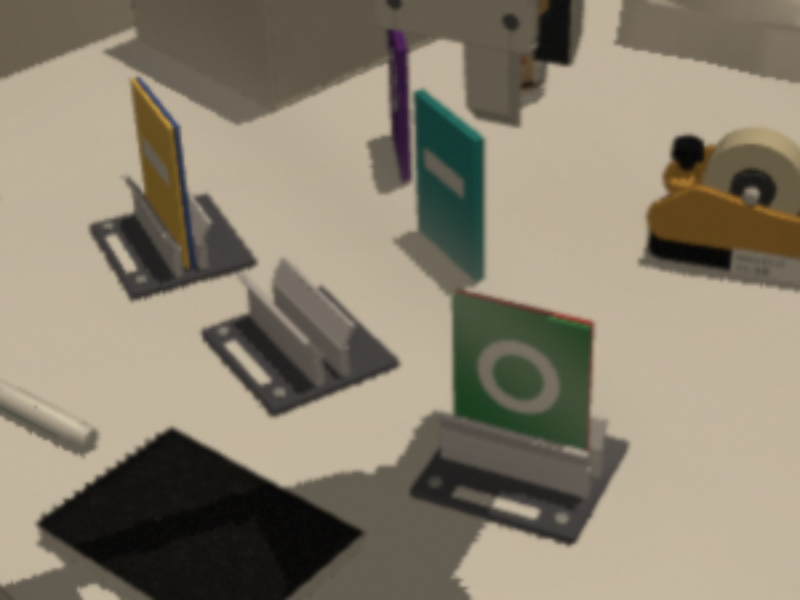

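The plate stands upright with its green ring facing front. Its top corners are at (455,290) and (592,322), against expected (451,290) and (591,325). The yellow plate has not moved and the gripper is clear.

```bash
python3 -c "
from plant import bot
print(bot.close_job())"
```

```text
the job is handed in; nothing more can be done
None
```

The red plate is turned over and stands upright in the empty stand nearest the tray, green face towards the robot. The yellow plate was left alone, and the job was handed in at about 15 s; the hand-in gave no verdict.

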